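Clamp a blank in the dowel drilling jig and hold it

TASK

Take the pale birch blank out of the blue bin, lay it flat and lengthwise on the raised bed of the drilling jig, between the clamp's pressure foot and the bush block with the two steel pins, and let go of it. Then pump the clamp's orange trigger towards its black handle, letting it spring back between squeezes, until the foot has pushed the blank squarely home against the bush block and the sprung foot is pressed about half way into its sleeve, never more than three quarters of the way in. Finish while still holding the trigger squeezed like that, so that the blank stays clamped for drilling; do not knock over the glue bottle.

Things in the scene. Friction and masses are not known exactly. Their poses are not given: they have to be found in the camera images.
- blank: pale birch blank, a flat board 50 x 90 x 16 mm, 45 g, loose in the bin. Origin: centre of its underside; y along its 90 mm length, z up.
- bin: small shallow blue open bin, 150 x 150 x 50 mm outside, walls and floor 4 mm, fixed. Origin: centre of its underside. Only the blank lies in it, its length roughly along the bin's y.
- jig: dowel drilling jig, fixed to the bench. Plywood base 90 (x) x 280 (y) x 18 mm. Origin at bench height on the clamp's centre line (x = 0); z up. The clamp works along y, pushing towards -y. A wooden bed 36 mm wide, top at z = 38 mm, runs on the centre line from y = -135 to +45 mm; the blank lies on it, its length along y.
- stop_face (a point): point on the bed's centre line at the face of the bush block (jig x = 0, y = -135, z = 38 mm, the bed's top), axes as the jig's. A blank that is home has its origin 45 mm from here along +y. The wooden bush block behind this face is 20 mm thick, 88 mm wide, top at jig z = 70 mm.
- pins (a point): midway between two upright steel pins that centre the blank's end: 10 mm thick, at jig x = +-31.5 mm, y = -119 mm (53 mm clear between them), tops at jig z = 50 mm. This point: jig x = 0, y = -119, z = 38 mm.
- handle_grip (a point): centre of the clamp's fixed black handle at gripping height (jig x = 0, y = 104, z = 136 mm), axes as the jig's. Handle 22 mm thick (y), 26 wide (x), top at z = 152 mm. Below it stands the steel clamp housing, y = 52 to 120 mm, 30 mm wide, top at z = 100 mm. The toothed bar runs through that at z = 46 mm and sticks out behind, to y = 182 mm at most.
- trigger: orange trigger on the handle's -y side, 18 mm wide, 10 thick, top at jig z = 145 mm, front there at jig y = 54 mm. Origin: its hinge pin (jig x = 0, y = 78, z = 83 mm); axes as the jig's when released. Squeezing turns its upper part towards the handle (+y) by 0.40 rad at most, to a stop; it springs back when let go. Takes 3 to 4 N idle, about 20 N with the blank clamped.
- trigger_grip (a point): point on the trigger's front face 53 mm above the hinge (jig z = 136 mm); moves with it. Jig y = 56 mm released, 78 mm fully squeezed, so trigger and handle together measure 59 mm released, 37 mm squeezed. A pawl drives the bar 0.5 mm per mm of finger travel, 9.6 mm (two teeth) a full squeeze; after a release up to 5 mm of bar travel can be lost before it bites.
- pushbar (a joint): advance of the toothed bar with sleeve and foot towards the bush block, m: 0 fully back, 0.060 at most. It starts 0 to 0.012 out. A friction brake keeps it where it is when the trigger is let go, but holds only about 13 N: pressed harder (foot more than about 9 mm in) it slips back on release, to 6 to 9 mm.
- foot (a joint): how far the sprung pressure foot (15 mm disc on a rod) is pressed into the orange sleeve, m: 0 free, 0.020 all the way in; spring 1.5 N per mm. Half way, 0.010, is the right pressure.
- foot_face (a point): centre of the pressure foot's front face (jig x = 0, z = 46 mm; jig y = -9 mm with the bar fully back and the foot free).
- glue_bottle: white glue bottle with an orange nozzle, 64 mm across, 172 mm tall, standing loose beyond the bin. Origin: centre of its underside, z up.
- pendant (a point): underside of a power outlet box that hangs over the bench, fixed and solid: 80 (x) x 100 (y) x 170 mm, its bottom about 0.48 m above the bench; this point is the middle of its bottom. Keep the arm clear of it.

How it is judged (in metres and radians):
On the way, in this order (a step that is already met when the one before it is completed fails the run):
1. the blank is lifted clear of the bin (height (world z) of blank above 0.07 m and contact force between the fingers and blank above 0.5 N), for 0.1 s.
2. the blank lies let go on the bed, lengthwise, in front of the bush block (z of blank in the frame of stop_face between -0.004 and 0.004 m and x of blank in the frame of stop_face between -0.01 and 0.01 m and angle between the y axis of blank and the y axis of jig, either way round below 0.2 rad and y of blank in the frame of stop_face below 0.085 m and contact force between the fingers and blank below 0.1 N), for 0.2 s.
3. squeezing the trigger has brought the foot against the blank (value of joint foot above 0.002 m and contact force between the fingers and trigger above 1 N and contact force between the fingers and blank below 0.1 N), for 0.1 s.
At the end, for the whole second after the job is handed in: The blank lies flat on the bed, home against the bush block (within 3 mm), centred within 4 mm and square within 0.05 rad, at rest and not touched by the robot; the pressure foot is 7.5 to 12.5 mm into its sleeve and the fingers still press the trigger with more than 2 N (y of blank in the frame of stop_face between 0.042 and 0.048 m and x of blank in the frame of stop_face between -0.004 and 0.004 m and z of blank in the frame of stop_face between -0.003 and 0.003 m and angle between the y axis of blank and the y axis of jig, either way round below 0.05 rad and value of joint foot between 0.0075 and 0.0125 m and contact force between the fingers and trigger above 2 N and contact force between each of the arm, the fingers and blank below 0.1 N and linear speed of blank below 0.01 m/s); the arm keeps its last pose, push and grip.
It fails at once if the pressure foot is driven more than three quarters of its 20 mm into the sleeve (15 mm) (value of joint foot above 0.015 m).
It fails at once if the glue bottle is knocked over (angle between glue_bottle's own z axis and vertical above 0.5 rad).
It also fails if it takes over 61 s, if anything falls off the work surface, if the arm or the gripper's body presses on something with over 40 N, if the wrist force passes 120 N, or if a joint passes its speed limit or range.

ROBOT

A 6-joint arm with a two-finger parallel gripper is mounted at the origin on a cart in front of the work surface, level with it; the furniture and walls round the work are solid. World frame = base frame: x ahead of the robot, y to its left, z up, the work surface at z = 0. Lengths are in m, angles in degrees, forces in N, time in s.
With the tool pointing down it reaches from about 0.35 to 0.775 m from the base axis. Payload 7.3 kg.
Tool frame: the origin (TCP) lies on the centre line of the jaws, within the pads' length; the fingertips stand 14 mm ahead of it and the grasp point (between the pads) lies 5 mm behind it; z points along the fingers, y is the line along which they close (so a half turn about z gives the same grasp; the last joint's range is limited). The gripper opens to 92 mm and grips with 3 to 60 N. Pads are 19 mm wide; open, the fingers measure 130 mm over their backs; the gripper's body (75 mm by 190 mm) begins 47 mm behind the grasp point.
Start: joints at [58.957, 19.595, 87.324, -0, 73.075, -8.365], TCP at [0.202, 0.484, 0.204] pointing down, gripper open.
Joint ranges: [-145.02, 145.02], [-44.19, 115.74], [2.07, 154.8], [-57.11, 237.11], [16.16, 152.29], [-177.93, 177.93]. Speed limits (degrees/s): [147.25, 147.25, 180, 180, 180, 180].

INTERFACE

Orientations are given as [roll, pitch, yaw] about the fixed x, y, z axes, in that order (R = Rz(yaw) Ry(pitch) Rx(roll)).
In Python, from plant import read_state, grab_frame, close_job gives the robot as it stands. The module is installed in compiled form; this text tells all that it offers.
- The arm moves only by the tool carry_out, never from a script. Its arguments are lists of equal length, an entry for each row: "dp": the shift along the world's x, y, z in mm, a list of three; "roll": the turn about the world's z in rad; "jaw": the opening, from -1 (shut) to 1 (fully open), so that 0 is half open. In form: {"dp": [[dx, dy, dz], ...], "roll": [roll, ...], "jaw": [jaw, ...]}. A call has 1 to 10 rows; each row shifts and turns the commanded pose from where the row before left it; what a row does not reach is not made up. A row lasts 1/8 s, in which the tool goes at most 62.5 mm and 10.7 degrees, less where a joint would pass 70% of its speed; a pose out of reach is approached as far as the arm can. A call with a gripper value outside its range is refused whole. The fingers move at their own pace and stop on an object; "grip_force" is the grip in N (left out, the last holds). Time passes only in rows, so rows that do not move let the fingers close. It gives the time, the measured TCP pose, the force, the opening and the grip force at its end, in the units of the state.
- read_state(): the state, without advancing time (a new reading comes with each control period).
- grab_frame(name): name is "scene" or "top"; returns a dict with "image" (384x512x3 uint8, red, green, blue), "z_map" (384x512 float32, m along the optical axis (not along the pixel's ray), 0 where there is no reading), "fx", "fy", "cx", "cy" (pixels), "rvec" (rotation vector, rad) and "tvec" (3), from world to camera coordinates, as OpenCV has them. Camera axes: x right, y down, z forward; pixel columns grow to the right and rows downward; lengths in m; the calibration is good to about 2 mm. A picture is of the moment at which its call begins.
- close_job(): hands the job in; it is judged then, once.
The state is a dict: "time": time; "qpos": joint angles; "joint_velocities": joint speeds; "joint_efforts": joint torques, N m; "tool_pos": TCP position; "ee_rot": TCP orientation; "force": force on the tool from outside, world axes, zero at the start; "wrist_torque": the same for the moment, N m; "finger_gap": finger opening in m; "grip_force": force on a finger pad.
Only numpy, scipy, OpenCV 4.12 (cv2) and the standard library are available. Lean on these libraries where they do the work, as an engineer would, in place of code of your own. Each camera call takes 0.05 s, during which the arm holds its last target. There are 200 camera calls.

## Working session

There is one attempt and no reset: what is moved stays moved. The work goes in short steps, Python scripts to look and compute and a tool call to move; the robot and the scene stay as the last step left them, time stands still between calls to the robot, and variables do not carry over. Pictures are saved under pics/ and viewed, at most 10 in all, crops included, and the job is handed in when it is done.

Besides the shell and the picture viewer there is one more tool, called after "Call:" as name(argument=value, ...) on one line, values as JSON. carry_out: Moves the arm, as the interface text tells. Its arguments: {"type":"object","properties":{"dp":{"type":"array"},"roll":{"type":"array"},"jaw":{"type":"array"},"grip_force":{"type":"number"}},"required":["dp","roll","jaw"]}

```bash
mkdir -p pics; cat > h.py <<'E'
import numpy as np, cv2
from plant import read_state, grab_frame, close_job
def grab(n):
    f=grab_frame(n); np.savez('last_%s.npz'%n,**f); return f
def load(n): return dict(np.load('last_%s.npz'%n))
def cloud(f):
    z=f['z_map'].astype(float); v,u=np.mgrid[:z.shape[0],:z.shape[1]]
    P=np.stack([(u-f['cx'])/f['fx']*z,(v-f['cy'])/f['fy']*z,z],-1)
    R=cv2.Rodrigues(f['rvec'])[0]
    W=(P-f['tvec'].reshape(3))@R; W[z==0]=np.nan; return W
def save(f,n,crop=None,s=1):
    im=f['image'][...,::-1]
    if crop: a,b,c,d=crop; im=im[b:d,a:c]
    cv2.imwrite('pics/'+n,cv2.resize(im,None,fx=s,fy=s,interpolation=cv2.INTER_CUBIC))
E
python3 - <<'E'
from h import *
a=grab('scene');b=grab('top')
im=np.vstack([a['image'],b['image']])
save(a,'s0.png',s=1.5);save(b,'t0.png',s=1.5)
s=read_state();print({k:np.round(v,3) for k,v in s.items()})
for f in(a,b):
    R=cv2.Rodrigues(f['rvec'])[0];print(-R.T@f['tvec'].reshape(3),R[2],f['fx'])
E
```

```text
{'time': np.float64(0.1), 'qpos': array([ 5.8956e+01,  1.9633e+01,  8.7369e+01,  1.0000e-03,  7.3074e+01,
       -8.3660e+00]), 'joint_velocities': array([-0.022, -0.105, -0.089, -0.003,  0.06 ,  0.001]), 'joint_efforts': array([ 1.0000e-03, -4.3200e+01, -2.4469e+01,  7.2000e-02,  5.3000e-02,
       -0.0000e+00]), 'tool_pos': array([0.202, 0.484, 0.203]), 'ee_rot': array([-1.79925e+02, -1.20000e-02,  1.57322e+02]), 'force': array([-0.042,  0.743, -1.147]), 'wrist_torque': array([-0.004,  0.073,  0.003]), 'grip_force': np.float64(0.0), 'finger_gap': np.float64(0.091)}
[0.14238736 0.22466196 0.89667578] [ 0.53032924 -0.45385746 -0.71607563] 389.4964194591303
[ 0.24556629 -0.25113269  1.58311254] [ 0.26043084  0.06145479 -0.96353468] 469.94415250864836
```

View pics/s0.png

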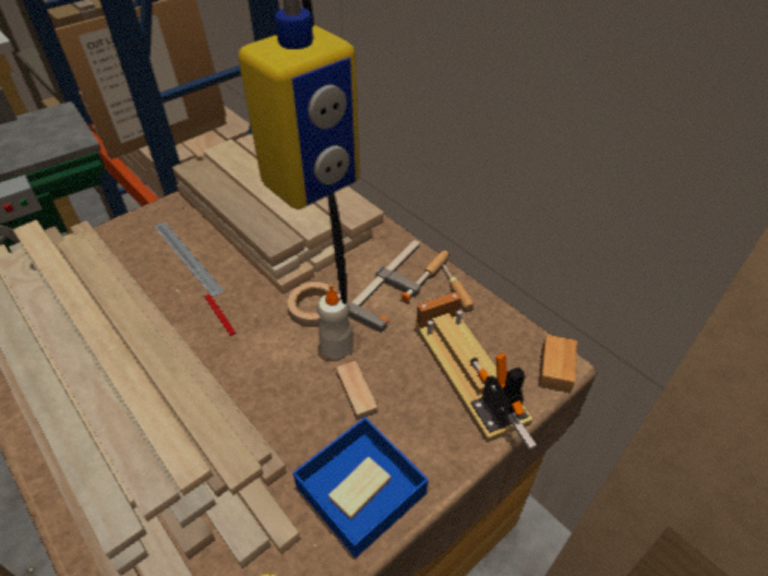

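View pics/t0.png

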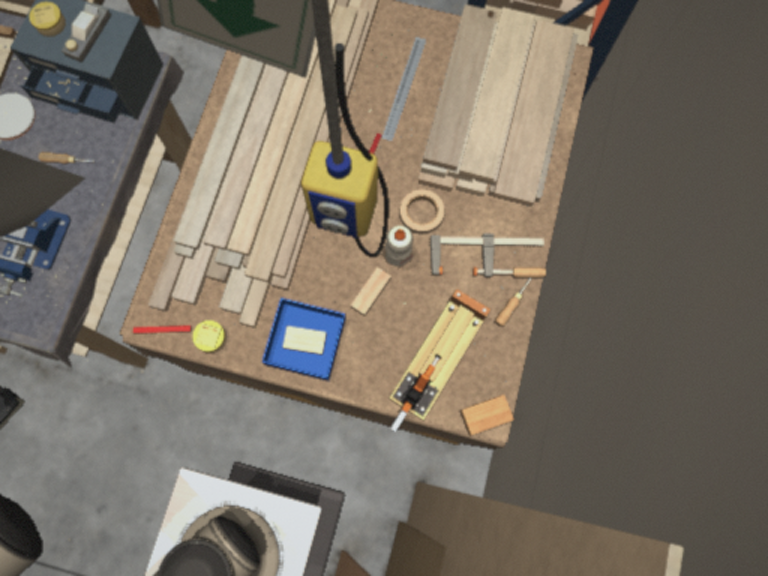

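The scene view shows the bin (full-size pixel ~(240,323)) with the blank at (240,324), the bottle at (222,220), the pendant at (200,80) and the jig from block (292,207) to handle (340,260). The top view shows bin (203,226), bottle (266,163), jig block (313,203) and handle (280,258).

```bash
python3 - <<'E'
from h import *
T={}
for n,regs in {'scene':{'blank':(215,300,265,350),'jig':(275,185,360,300),'bin':(190,275,290,370),'pend':(160,20,240,140),'bot':(205,185,240,245)},
          'top':{'blank':(180,205,225,250),'jig':(255,185,335,290),'bin':(170,195,235,258),'pend':(200,90,255,160),'bot':(250,140,280,180)}}.items():
    f=load(n);W=cloud(f);h=cv2.cvtColor(f['image'],cv2.COLOR_RGB2HSV).astype(int)
    def sub(k,m):
        a,b,c,d=regs[k];q=W[b:d,a:c][m[b:d,a:c]];return q[~np.isnan(q).any(1)]
    def rect(k,m,t):
        q=sub(k,m)
        if len(q)<4: print(n,t,len(q));return
        r=cv2.minAreaRect(q[:,:2].astype(np.float32)*1000)
        print(n,t,len(q),'c',np.round(r[0],1),'sz',np.round(r[1],1),'ang',round(r[2],1),'z',np.round(np.percentile(q[:,2],[5,50,95])*1000,1),'mean',np.round(q[:,:2].mean(0)*1000,1))
    z=W[...,2]
    blue=(h[...,0]>100)&(h[...,0]<130)&(h[...,1]>120)
    rect('blank',(h[...,1]<120)&(h[...,2]>120)&(z<.04),'blank')
    rect('bin',blue&(z>.045)&(z<.055),'binrim'); rect('bin',blue&(z<.06),'bin')
    rect('jig',(z>.066)&(z<.073),'block+')
    rect('jig',(z>.034)&(z<.041),'bed'); rect('jig',(z>.014)&(z<.022),'base')
    rect('jig',(z>.13)&(z<.16),'handle+trig'); rect('jig',(z>.147)&(z<.16),'handle')
    rect('pend',(z>.4)&(z<.7),'pend');rect('bot',(z>.05)&(z<.19),'bottle')
E
```

```text
scene blank 805 c [463.7 -27.5] sz [110.8  97. ] ang 5.8 z [13.7 18.6 21.2] mean [485.7 -20.8]
scene binrim 447 c [484.9 -22.8] sz [150.9 149. ] ang 1.2 z [45.6 48.4 51.1] mean [479.6 -12.5]
scene bin 3613 c [497.1 -30.5] sz [175.2 165.5] ang 1.2 z [ 1.2  5.6 48.9] mean [488.5 -25.3]
scene block+ 199 c [ 534.6 -321.2] sz [ 87.3 277. ] ang 71.3 z [66.4 69.1 71.6] mean [ 617.1 -346. ]
scene bed 626 c [ 507.3 -295.8] sz [ 86.9 322.5] ang 66.5 z [34.5 37.2 40. ] mean [ 563.  -329.8]
scene base 1162 c [ 544.1 -375.9] sz [268.3 380.1] ang 47.8 z [14.7 17.6 21.3] mean [ 542.1 -319.9]
scene handle+trig 171 c [ 433.8 -293.2] sz [25.  59.5] ang 70.3 z [131.1 143.2 151.2] mean [ 426.  -287.8]
scene handle 62 c [ 416.  -286.9] sz [23.2 18.8] ang 58.4 z [147.8 150.  151.8] mean [ 416.4 -286.4]
scene pend 7752 c [631.4 -89.4] sz [99.8 86.7] ang 89.8 z [499.5 595.6 649.6] mean [612.  -72.6]
scene bottle 626 c [ 738.7 -168.7] sz [60.4 53. ] ang 23.9 z [ 55.9 112.4 151.3] mean [ 728.3 -163. ]
top blank 607 c [485.6 -19.2] sz [154.  154.5] ang 15.2 z [-3.7 15.9 23. ] mean [481.2 -18.9]
top binrim 161 
[... 159 characters left out ...]
88.9 -21.6]
top block+ 110 c [ 530.1 -338.4] sz [ 85.1 276.4] ang 78.3 z [66.5 69.2 72.6] mean [ 646.5 -363.1]
top bed 577 c [ 482.7 -395.4] sz [206.5 306.8] ang 77.3 z [34.4 36.7 40.5] mean [ 515.9 -378.7]
top base 855 c [ 533.3 -317.2] sz [319.6 280.5] ang 7.5 z [14.6 17.9 21.5] mean [ 527.3 -323.8]
top handle+trig 84 c [ 434.  -294.3] sz [24.4 58.1] ang 77.7 z [132.3 147.4 154.1] mean [ 426.8 -293.8]
top handle 46 c [ 416.2 -290.3] sz [21.8 19.2] ang 76.2 z [147.2 150.4 155.4] mean [ 416.1 -290.2]
top pend 2621 c [634.6 -94.7] sz [ 92.3 104.3] ang 1.9 z [517.5 644.3 678.2] mean [620.2 -99.9]
top bottle 350 c [ 737.2 -175.4] sz [59.3 60.8] ang 4.8 z [ 58.6 123.4 151.8] mean [ 730.9 -176.9]
```

```bash
python3 - <<'E'
from h import *
for n in('scene','top'):
    f=load(n);W=cloud(f);h=cv2.cvtColor(f['image'],cv2.COLOR_RGB2HSV).astype(int);z=W[...,2]
    def rect(m,t,c,r):
        m=m&(np.hypot(W[...,0]-c[0],W[...,1]-c[1])<r)
        m=cv2.morphologyEx(m.astype(np.uint8),cv2.MORPH_OPEN,np.ones((2,2),np.uint8))>0
        q=W[m]; r=cv2.minAreaRect(q[:,:2].astype(np.float32)*1000)
        e,v=np.linalg.eigh(np.cov(q[:,:2].T));a=np.degrees(np.arctan2(v[1,1],v[0,1]))%180
        print(n,t,len(q),'c',np.round(r[0],1),'sz',np.round(r[1],1),'ang',round(r[2],1),'pca',round(a,1),'mean',np.round(q.mean(0)*1000,1))
    rect((z>.066)&(z<.074),'blocktop',(.652,-.363),.07)
    rect((z>.033)&(z<.043),'bed',(.57,-.335),.10)
    rect((z>.012)&(z<.026),'blank',(.485,-.024),.06)
    rect((z>.012)&(z<.026)&(h[...,1]<110),'blankc',(.485,-.024),.06)
    rect((z>.146)&(z<.156),'handle',(.416,-.288),.03)
    rect((z>.132)&(z<.146),'trig',(.455,-.30),.022)
    rect((z>.035)&(z<.06),'barend',(.35,-.262),.03) if ((z>.035)&(z<.06)&(np.hypot(W[...,0]-.35,W[...,1]+.262)<.03)).sum()>5 else 0
save(load('scene'),'s1.png',(270,185,370,305),5)
save(load('top'),'t1.png',(250,185,340,295),5)
E
```

```text
scene blocktop 159 c [ 651.4 -376.7] sz [118.3  33.2] ang 86.6 pca 74.5 mean [ 650.6 -360.    67.8]
scene bed 604 c [ 582.4 -320.9] sz [ 91.4 241.2] ang 54.1 pca nan mean [nan nan nan]
scene blank 790 c [483.6 -22.4] sz [46.9 89.6] ang 6.1 pca nan mean [nan nan nan]
scene blankc 790 c [483.6 -22.4] sz [46.9 89.6] ang 6.1 pca nan mean [nan nan nan]
scene handle 61 c [ 433.9 -341.8] sz [ 21.3 138.6] ang 18.8 pca nan mean [nan nan nan]
scene trig 39 c [ 477.4 -350.7] sz [ 12.7 126.4] ang 23.9 pca 115.9 mean [ 460.9 -312.1  119.4]
scene barend 86 c [nan nan] sz [0. 0.] ang 0.0 pca nan mean [nan nan nan]
top blocktop 83 c [ 649.2 -371.2] sz [33.6 92.7] ang 0.2 pca 77.3 mean [ 650.6 -372.    66.4]
top bed 363 c [ 550.4 -340.5] sz [ 24.7 193.1] ang 71.2 pca nan mean [nan nan nan]
top blank 363 c [483.1 -28.4] sz [49.1 87.4] ang 6.6 pca nan mean [nan nan nan]
top blankc 363 c [483.1 -28.4] sz [49.1 87.4] ang 6.6 pca nan mean [nan nan nan]
top handle 41 c [ 415.5 -295.6] sz [26.5 18.4] ang 89.1 pca 119.0 mean [ 415.5 -293.2  145. ]
top trig 13 c [ 459.9 -312.9] sz [ 8.7 21.1] ang 46.2 pca 151.3 mean [ 457.1 -310.3  111.8]
top barend 43 c [ 368.9 -280.5] sz [11.3 58.6] ang 72.9 pca 157.8 mean [ 364.4 -278.8  -65.6]
```

View pics/s1.png

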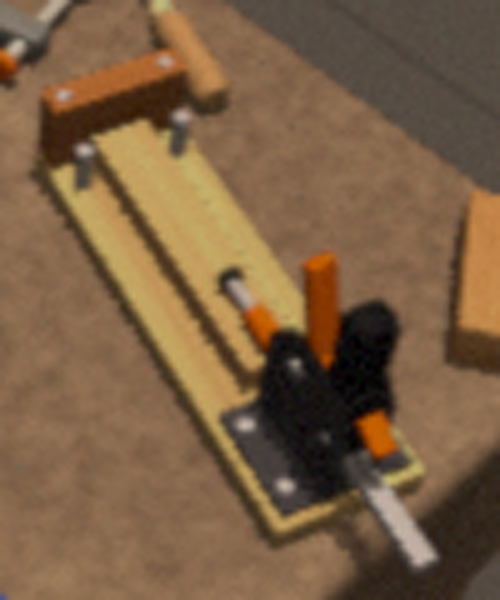

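View pics/t1.png

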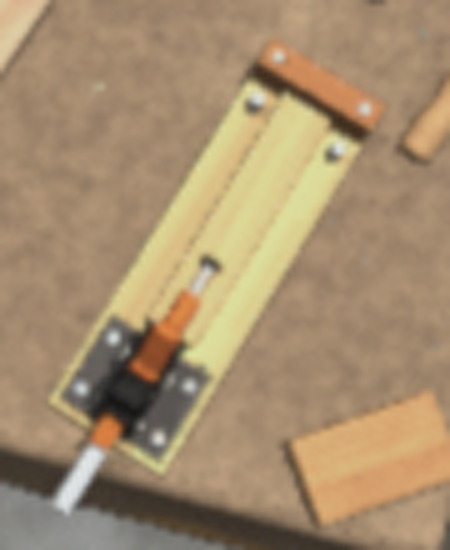

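```bash
cat > fit.py <<'E'
from h import *
from scipy.optimize import least_squares
P={'bp':(44,-155,70),'bm':(-44,-155,70),'pp':(31.5,-119,50),'pm':(-31.5,-119,50),'rp':(45,125,18),'rm':(-45,125,18)}
px={'scene':((270,185),{'bp':(43,90),'bm':(170,52),'pp':(84,150),'pm':(180,116),'rp':(278,528),'rm':(423,465)}),
 'top':((250,185),{'bp':(270,42),'bm':(382,105),'pp':(255,95),'pm':(335,148),'rp':(52,400),'rm':(165,472)})}
def res(p,cams):
    x,y,a,b=p;r=[]
    for n in cams:
        f=load(n);o,d=px[n]
        for k,c in d.items():
            q=np.array(P[k],float)
            if k[0]=='r': q[1]+=b
            w=np.array([x+np.cos(a)*q[0]-np.sin(a)*q[1],y+np.sin(a)*q[0]+np.cos(a)*q[1],q[2]])/1000
            uv=cv2.projectPoints(w[None],f['rvec'],f['tvec'],np.array([[f['fx'],0,f['cx']],[0,f['fy'],f['cy']],[0,0,1]],float),None)[0].ravel()
            r.append(uv-[(c[0]+.5)/5-.5+o[0],(c[1]+.5)/5-.5+o[1]])
    return np.ravel(r)
if __name__=='__main__':
  for cams in(['scene'],['top'],['scene','top']):
    s=least_squares(res,[515,-320,1.26,0],args=(cams,));x,y,a,b=s.x
    print(cams,np.round([x,y,np.degrees(a),b],2),'res',np.round(s.fun.reshape(-1,2),1).tolist())
    for t,q in{'stop':(0,-135),'handle':(0,104)}.items(): print(t,np.round([x-np.sin(a)*q[1],y+np.cos(a)*q[1]],1))
E
python3 fit.py
```

```text
['scene'] [ 515.   -317.31   73.28   -4.89] res [[-0.9, 0.4], [0.5, -1.0], [0.2, 0.2], [0.2, 0.3], [-0.5, 0.0], [0.5, -0.1]]
stop [ 644.3 -356.1]
handle [ 415.4 -287.4]
['top'] [ 514.36 -319.91   73.49   -4.85] res [[-0.3, -0.8], [0.3, 0.2], [-0.1, 0.8], [0.2, -0.1], [-0.5, -0.1], [0.4, 0.1]]
stop [ 643.8 -358.3]
handle [ 414.6 -290.3]
['scene', 'top'] [ 514.88 -318.52   73.34   -4.84] res [[-0.6, 0.3], [0.8, -1.2], [0.5, 0.1], [0.5, 0.1], [-0.0, -0.2], [0.9, -0.3], [-0.5, -1.1], [0.0, -0.0], [-0.4, 0.6], [-0.1, -0.3], [-0.9, -0.5], [-0.1, -0.2]]
stop [ 644.2 -357.2]
handle [ 415.2 -288.7]
```

Call:
carry_out(dp=[[28,-51,-8],[28,-51,-8],[28,-51,-8],[28,-51,-8],[28,-51,-8],[28,-51,-8],[28,-51,-8],[28,-51,-8],[28,-51,-9],[29,-50,-10]], roll=[-0.11,-0.11,-0.11,-0.11,-0.11,-0.11,-0.11,-0.11,-0.1,-0.085], jaw=[0.43,0.43,0.43,0.43,0.43,0.43,0.43,0.43,0.43,0.43], grip_force=25)

```text
time: 1.35
tool_pos: [0.484, -0.0264, 0.1206]
ee_rot: [180.0, -0.0, 96.1]
force: [0.7, 0.3, 0.1]
finger_gap: 0.0652
grip_force: 0.0
```

Call:
carry_out(dp=[[0,0,0],[0,0,0]], roll=[0,0], jaw=[0.43,0.43])

```text
time: 1.6
tool_pos: [0.4826, -0.0242, 0.1206]
ee_rot: [-179.9, -0.0, 96.3]
force: [-1.6, 1.1, 0.5]
finger_gap: 0.0658
grip_force: 0.0
```

```bash
python3 - <<'E'
from h import *
a=grab('scene');b=grab('top')
c=np.hstack([cv2.resize(a['image'][255:375,180:300],None,fx=3.3,fy=3.3,interpolation=2),cv2.resize(b['image'][180:300,150:270],None,fx=3.3,fy=3.3,interpolation=2)])
cv2.imwrite('pics/b1.png',c[...,::-1])
E
```

```text
(no output)
```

View pics/b1.png

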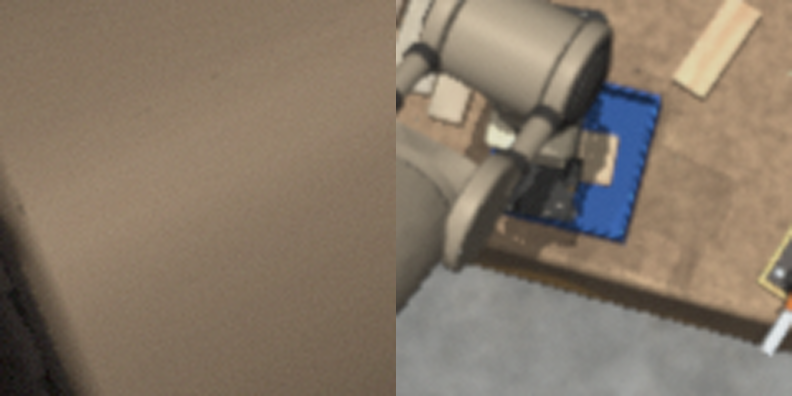

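The arm hides the bin in the scene view; the top view shows the gripper squarely over the blank (crop ~(550,160)). Descending.

Call:
carry_out(dp=[[0,0,-45],[0,0,-35],[0,0,-20],[0,0,0],[0,0,0],[0,0,0],[0,0,0]], roll=[0,0,0,0,0,0,0], jaw=[0.43,0.43,0.43,0.43,-0.2,-0.2,-0.2], grip_force=25)

```text
time: 2.58
tool_pos: [0.4839, -0.0246, 0.0218]
ee_rot: [179.9, 0.0, 96.3]
force: [-0.0, -0.2, -0.7]
finger_gap: 0.0405
grip_force: 0.0
```

```bash
python3 - <<'E'
from h import *
s=read_state();print(s['finger_gap'],s['grip_force'],s['tool_pos'],s['force'])
b=grab('top')
s=read_state();print(s['finger_gap'],s['grip_force'])
save(b,'b2.png',(170,185,250,260),7)
E
```

```text
0.0404522470258834 0.0 [ 0.48387863 -0.02458527  0.02181276] [-0.03145394 -0.2023576  -0.65831048]
0.03825764701797984 0.0
```

View pics/b2.png

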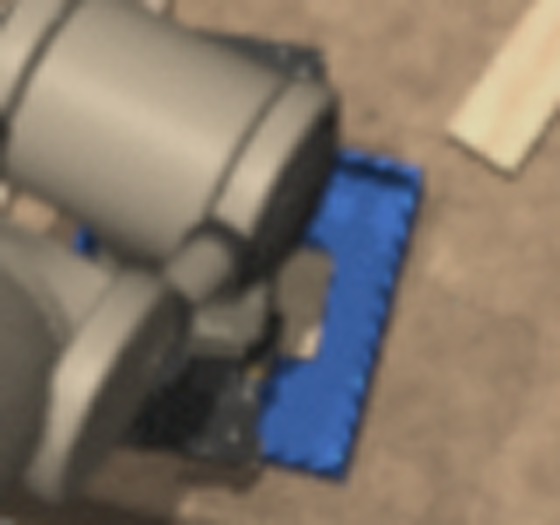

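Call:
carry_out(dp=[[0,0,0],[0,0,0]], roll=[0,0], jaw=[-0.2,-0.2])

```text
time: 2.88
tool_pos: [0.4834, -0.0246, 0.0211]
ee_rot: [180.0, 0.0, 96.3]
force: [-0.8, -1.0, 0.4]
finger_gap: 0.0367
grip_force: 0.0
```

```bash
python3 - <<'E'
from h import *
f=load('top');W=cloud(f)*1000
np.set_printoptions(linewidth=250)
for v in range(208,256,3): print(v,[tuple(int(t) if t==t else -1 for t in W[v,u]) for u in range(194,224,3)])
E
```

```text
208 [(464, -45, 406), (466, -53, 406), (468, -60, 407), (473, -66, 394), (472, -75, 407), (475, -82, 403), (479, -88, 392), (483, -94, 386), (556, -58, 29), (556, -69, 44)]
211 [(458, -47, 401), (461, -53, 398), (461, -62, 404), (463, -69, 404), (465, -77, 404), (467, -85, 406), (472, -90, 389), (475, -96, 383), (552, -57, 2), (553, -68, 6)]
214 [(452, -47, 391), (453, -56, 398), (456, -62, 392), (456, -72, 404), (458, -79, 406), (462, -85, 393), (465, -91, 386), (472, -96, 360), (542, -60, 0), (545, -70, -1)]
217 [(445, -49, 388), (446, -58, 395), (446, -67, 407), (449, -74, 403), (451, -81, 400), (455, -87, 390), (459, -93, 379), (528, -54, 7), (531, -63, 3), (533, -73, 5)]
220 [(439, -50, 378), (436, -62, 409), (438, -70, 413), (440, -77, 407), (446, -81, 384), (450, -87, 377), (456, -92, 354), (518, -56, 3), (522, -66, -1), (524, -76, 2)]
223 [(424, -60, 425), (427, -66, 422), (429, -73, 418), (433, -78, 404), (440, -82, 375), (444, -88, 365), (504, -51, 15), (506, -61, 15), (511, -69, 4), (515, -79, 0)]
226 [(409, -71, 478), (419, -69, 424), (422, -75, 415), (430, -77, 381), (43
[... 897 characters left out ...]
7, 5), (-1, -1, -1), (449, -100, 44)]
244 [(405, -34, 150), (407, -42, 150), (409, -51, 150), (412, -60, 150), (414, -69, 151), (434, -61, 7), (436, -70, 8), (439, -80, 4), (442, -89, 5), (441, -102, 30)]
247 [(396, -37, 151), (398, -46, 153), (401, -54, 148), (403, -63, 150), (405, -72, 154), (425, -63, 0), (427, -73, 3), (430, -83, 5), (433, -92, 0), (436, -101, -4)]
250 [(402, -17, 0), (390, -47, 145), (391, -57, 154), (394, -66, 152), (397, -73, 143), (410, -71, 47), (413, -80, 45), (421, -85, 0), (418, -100, 49), (426, -105, 2)]
253 [(392, -20, 0), (395, -29, 0), (398, -38, -5), (401, -48, -5), (403, -59, 0), (405, -69, 5), (408, -78, 2), (411, -88, 0), (411, -100, 27), (416, -107, -1)]
```

Call:
carry_out(dp=[[0,0,20],[0,0,40],[0,0,40],[0,0,0]], roll=[0,0,0,0], jaw=[-0.2,-0.2,-0.2,-0.2])

```text
time: 3.38
tool_pos: [0.4854, -0.025, 0.1238]
ee_rot: [179.6, 0.1, 96.3]
force: [0.6, -0.1, -0.5]
finger_gap: 0.0368
grip_force: 0.0
```

```bash
python3 - <<'E'
from h import *
b=grab('top')
save(b,'b3.png',(170,185,250,260),7)
W=cloud(b)*1000
for v in range(217,250,3): print(v,[tuple(int(t) if t==t else -1 for t in W[v,u]) for u in range(203,224,3)])
E
```

```text
217 [(438, -83, 462), (482, -55, 224), (524, -32, -4), (525, -44, 7), (527, -54, 9), (532, -63, 0), (534, -73, 0)]
220 [(456, -63, 313), (472, -59, 230), (511, -38, 15), (515, -47, 5), (518, -56, 3), (521, -66, 4), (524, -76, 4)]
223 [(448, -65, 311), (464, -62, 231), (500, -42, 19), (503, -52, 20), (506, -61, 18), (512, -68, -2), (514, -79, 4)]
226 [(441, -67, 310), (454, -65, 238), (491, -44, 17), (493, -54, 20), (496, -64, 19), (501, -72, 3), (504, -82, 5)]
229 [(444, -59, 234), (446, -67, 236), (481, -47, 17), (483, -58, 24), (485, -68, 24), (491, -75, 2), (493, -86, 12)]
232 [(435, -61, 234), (440, -68, 219), (471, -51, 21), (474, -60, 19), (476, -70, 19), (482, -77, -1), (484, -88, 3)]
235 [(428, -63, 226), (461, -42, 4), (463, -52, 8), (464, -63, 22), (468, -71, 7), (471, -81, 9), (475, -90, -3)]
238 [(416, -69, 251), (450, -45, 8), (454, -54, 2), (456, -64, 6), (459, -74, 1), (461, -84, 10), (458, -98, 48)]
241 [(408, -71, 251), (442, -46, -5), (443, -58, 8), (446, -67, 5), (449, -77, 2), (452, -87, 6), (449, -100, 45)]
244 [(400, -74, 253), (432, -50, 0), (434, -60, 5), (437, -70, 2), (440, -79, 0), (442, -90, 6), (442, -101, 27)]
247 [(420, -43, 0), (423, -52, -5), (424, -63, 5), (428, -72, -5), (430, -82, 4), (433, -92, 0), (436, -101, -3)]
```

View pics/b3.png

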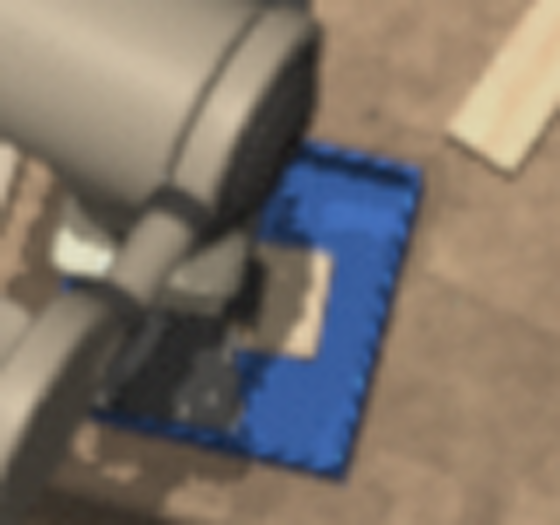

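The blank is still lying untouched in the bin (crop ~(295,300)), and the fingers shut to 37 mm without meeting it. Probing its top with the jaws nearly closed will give the true fingertip height.

Call:
carry_out(dp=[[0,0,-40],[0,0,-30],[0,0,-14],[0,0,0]], roll=[0,0,0,0], jaw=[-0.2,-0.2,-0.2,-0.2])

```text
time: 3.92
tool_pos: [0.4825, -0.0244, 0.0359]
ee_rot: [-179.8, -0.1, 96.3]
force: [0.3, -0.6, -0.1]
finger_gap: 0.0366
grip_force: 0.0
```

Call:
carry_out(dp=[[0,0,-4],[0,0,-3],[0,0,0]], roll=[0,0,0], jaw=[-0.2,-0.2,-0.2])

```text
time: 4.3
tool_pos: [0.4836, -0.0246, 0.0303]
ee_rot: [180.0, 0.0, 96.3]
force: [0.2, -0.4, 0.2]
finger_gap: 0.0367
grip_force: 0.0
```

Call:
carry_out(dp=[[0,0,-5],[0,0,-4],[0,0,0]], roll=[0,0,0], jaw=[-0.2,-0.2,-0.2])

```text
time: 4.68
tool_pos: [0.4831, -0.0245, 0.0206]
ee_rot: [-180.0, -0.0, 96.3]
force: [0.3, 0.5, 0.8]
finger_gap: 0.0366
grip_force: 0.0
```

Call:
carry_out(dp=[[0,0,-3],[0,0,0]], roll=[0,0], jaw=[-0.2,-0.2])

```text
time: 4.92
tool_pos: [0.4833, -0.0245, 0.0178]
ee_rot: [-180.0, -0.0, 96.3]
force: [1.3, 0.5, -0.7]
finger_gap: 0.0368
grip_force: 0.0
```

Call:
carry_out(dp=[[0,0,-3],[0,0,0]], roll=[0,0], jaw=[-0.2,-0.2])

```text
time: 5.18
tool_pos: [0.4833, -0.0245, 0.0148]
ee_rot: [-180.0, -0.0, 96.3]
force: [-0.7, -0.3, -0.5]
finger_gap: 0.0368
grip_force: 0.0
```

Call:
carry_out(dp=[[0,0,-3],[0,0,0]], roll=[0,0], jaw=[-0.2,-0.2])

```text
time: 5.42
tool_pos: [0.4832, -0.0245, 0.0118]
ee_rot: [-180.0, -0.0, 96.3]
force: [-0.8, -0.2, 0.4]
finger_gap: 0.0363
grip_force: 0.0
```

Call:
carry_out(dp=[[0,0,-3],[0,0,0]], roll=[0,0], jaw=[-0.2,-0.2])

```text
time: 5.68
tool_pos: [0.4832, -0.0245, 0.0088]
ee_rot: [-180.0, -0.0, 96.3]
force: [1.2, 0.1, 0.9]
finger_gap: 0.0364
grip_force: 0.0
```

Call:
carry_out(dp=[[0,0,-3],[0,0,0]], roll=[0,0], jaw=[-0.2,-0.2])

```text
time: 5.92
tool_pos: [0.4832, -0.0245, 0.0058]
ee_rot: [-180.0, -0.0, 96.3]
force: [0.3, -0.4, -0.3]
finger_gap: 0.0367
grip_force: 0.0
```

Call:
carry_out(dp=[[0,0,-3],[0,0,0]], roll=[0,0], jaw=[-0.2,-0.2])

```text
time: 6.18
tool_pos: [0.4832, -0.0245, 0.0028]
ee_rot: [-180.0, -0.0, 96.3]
force: [-1.1, -0.8, 0.1]
finger_gap: 0.0367
grip_force: 0.0
```

```bash
python3 - <<'E'
from h import *
b=grab('top')
W=cloud(b)*1000
print(W[238:250,185:210:3].round(0).astype(int)[::3].tolist())
save(b,'b4.png',(170,185,250,260),7)
print(read_state())
E
```

```text
[[[375, -62, 496], [379, -65, 476], [385, -67, 444], [425, -26, 133], [427, -35, 134], [429, -45, 139], [432, -53, 133], [437, -59, 114], [440, -68, 112]], [[369, -63, 488], [374, -65, 460], [380, -66, 422], [416, -29, 133], [419, -37, 128], [421, -46, 129], [423, -55, 132], [429, -61, 106], [445, -58, 2]], [[364, -63, 473], [369, -64, 440], [404, -23, 136], [407, -31, 130], [410, -40, 132], [412, -49, 132], [415, -58, 129], [416, -68, 137], [434, -61, 9]], [[358, -62, 456], [364, -63, 419], [396, -25, 133], [399, -34, 129], [401, -43, 133], [403, -52, 133], [405, -61, 135], [408, -70, 130], [425, -63, 1]]]
{'time': 6.225, 'qpos': array([-1.19918954e+01,  3.08304999e+01,  1.07342579e+02,  2.49746035e-03,
        4.18402903e+01, -1.82932559e+01]), 'joint_velocities': array([-0.00822937, -0.22393456,  0.04693744,  0.1050545 ,  0.02307128,
        0.03571898]), 'joint_efforts': array([-1.46344319e-03, -4.36657691e+01, -1.51939702e+01,  4.35418077e-02,
        5.01595123e-02, -2.95919995e-05]), 'tool_pos': array([ 0.48329449, -0.02454136,  0.00291265]), 'ee_rot': array([-1.79987829e+02, -5.77778656e-03,  9.62994990e+01]), 'force': array([0.5017251 , 0.01728868, 0.89155374]), 'wrist_torque': array([-0.10443389,  0.0037428 ,  0.07939444]), 'grip_force': 0.0, 'finger_gap': 0.03649896131347327}
```

View pics/b4.png

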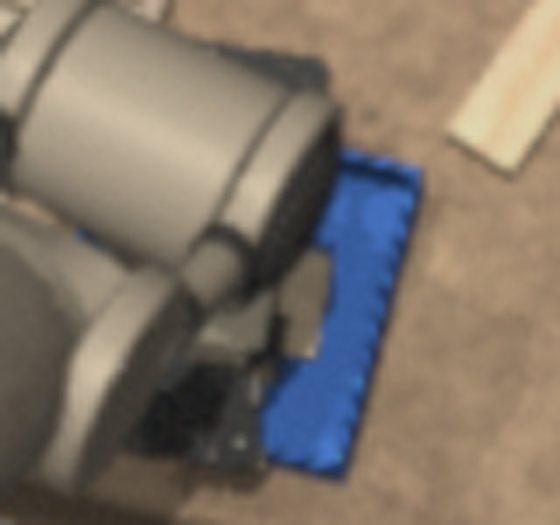

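The gripper body (crop ~(200,420)) follows the reported height, yet there is no contact, so the fingertips must sit higher than the text says. I'll keep probing down in small steps.

Call:
carry_out(dp=[[0,0,-3],[0,0,0]], roll=[0,0], jaw=[-0.2,-0.2])

```text
time: 6.48
tool_pos: [0.4832, -0.0245, -0.0002]
ee_rot: [-180.0, -0.0, 96.3]
force: [0.3, -0.3, 0.4]
finger_gap: 0.0368
grip_force: 0.0
```

Call:
carry_out(dp=[[0,0,-3],[0,0,0]], roll=[0,0], jaw=[-0.2,-0.2])

```text
time: 6.72
tool_pos: [0.4836, -0.0246, -0.0029]
ee_rot: [180.0, 0.0, 96.3]
force: [-0.5, -0.1, 1.6]
finger_gap: 0.0366
grip_force: 0.9
```

Call:
carry_out(dp=[[0,0,-3],[0,0,0]], roll=[0,0], jaw=[-0.2,-0.2])

```text
time: 6.98
tool_pos: [0.4837, -0.0246, -0.0032]
ee_rot: [179.9, 0.0, 96.3]
force: [-9.9, 0.6, 34.3]
finger_gap: 0.0367
grip_force: 17.0
```

Call:
carry_out(dp=[[0,0,-3],[0,0,0]], roll=[0,0], jaw=[-0.2,-0.2])

```text
time: 7.22
tool_pos: [0.4838, -0.0247, -0.0034]
ee_rot: [179.8, 0.1, 96.3]
force: [-17.8, 1.8, 64.4]
finger_gap: 0.0368
grip_force: 33.1
```

Contact came at reading z = −3 mm on the blank's 20 mm top. The tips are therefore 23 mm above the reported TCP rather than 14 mm below it, and I'll use a z correction of −37 mm. Now back off, open and grasp.

Call:
carry_out(dp=[[0,0,10],[0,0,10],[0,0,0],[0,0,0]], roll=[0,0,0,0], jaw=[-0.2,0.43,0.43,0.43])

```text
time: 7.72
tool_pos: [0.4831, -0.0245, 0.0104]
ee_rot: [-179.9, -0.0, 96.3]
force: [-0.0, 0.5, 0.7]
finger_gap: 0.0621
grip_force: 0.0
```

Call:
carry_out(dp=[[0,0,0],[0,0,0]], roll=[0,0], jaw=[0.43,0.43])

```text
time: 7.98
tool_pos: [0.4831, -0.0245, 0.0106]
ee_rot: [-180.0, -0.0, 96.3]
force: [0.6, 1.4, 0.6]
finger_gap: 0.0656
grip_force: 0.0
```

Call:
carry_out(dp=[[0,0,-10],[0,0,-10],[0,0,-6],[0,0,0],[0,0,0],[0,0,0],[0,0,0],[0,0,0]], roll=[0,0,0,0,0,0,0,0], jaw=[0.43,0.43,0.43,0.43,0.0,0.0,0.0,0.0])

```text
time: 8.98
tool_pos: [0.4837, -0.0246, -0.0147]
ee_rot: [180.0, 0.0, 96.3]
force: [-0.3, 0.6, 1.0]
finger_gap: 0.0499
grip_force: 25.0
```

Call:
carry_out(dp=[[0,0,20],[0,0,40],[0,0,50],[0,0,0]], roll=[0,0,0,0], jaw=[0,0,0,0])

```text
time: 9.48
tool_pos: [0.4858, -0.025, 0.0984]
ee_rot: [179.6, 0.1, 96.3]
force: [-0.4, -0.7, -1.6]
finger_gap: 0.0493
grip_force: 25.0
```

```bash
cat > jp.py <<'E'
from h import *
J=np.array([514.9,-318.5]);A=np.radians(73.34)
R2=np.array([[np.cos(A),-np.sin(A)],[np.sin(A),np.cos(A)]])
def w(x,y): return J+R2@[x,y]
def j(p): return R2.T@(np.array(p)-J)
def ray(f,u,v,z): # pixel -> jig xy at height z (mm)
    R=cv2.Rodrigues(f['rvec'])[0];c=-R.T@f['tvec'].reshape(3)
    d=R.T@[(u-f['cx'])/f['fx'],(v-f['cy'])/f['fy'],1]
    return j(((c+d*(z/1000-c[2])/d[2])*1000)[:2])
E
python3 - <<'E'
from jp import *
b=grab('top')
S=lambda cx,cy,o:((cx+.5)/5-.5+o[0],(cy+.5)/5-.5+o[1])
s=np.load('last_scene.npz')
o=(270,185)
s=dict(s)
print('scene foot top',ray(s,*S(232,272,o),53.5),'barend',ray(s,*S(426,550,o),48))
o=(250,185)
print('top foot front edge',ray(b,*S(212,258,o),50),'barend',ray(b,*S(63,508,o),48))
for y in(-62,-87): print(y,w(0,y).round(1))
print('grip', w(0,97).round(1)); print(read_state()['finger_gap'],read_state()['tool_pos'])
E
```

```text
scene foot top [ 1.44290565 -6.9162679 ] barend [ -1.15871257 173.68932951]
top foot front edge [ -0.2129301  -11.34746321] barend [ -1.28155188 177.5639756 ]
-62 [ 574.3 -336.3]
-87 [ 598.2 -343.4]
grip [ 422.  -290.7]
0.04984735443056198 [ 0.48428222 -0.02472544  0.09639021]
```

Call:
carry_out(dp=[[0,-31,0],[0,-31,0],[0,-31,0],[0,-31,0],[10,-31,0],[16,-31,0],[16,-31,0],[16,-31,0],[17,-32,0],[17,-32,0]], roll=[0.117,0.117,0.117,0.117,0.117,0.117,0.117,0.117,0.117,0.117], jaw=[0,0,0,0,0,0,0,0,0,0])

```text
time: 10.78
tool_pos: [0.5749, -0.337, 0.0926]
ee_rot: [179.9, -0.2, 163.6]
force: [0.2, 0.5, -1.0]
finger_gap: 0.0495
grip_force: 25.0
```

Call:
carry_out(dp=[[0,0,-20],[0,0,0],[0,0,0]], roll=[0,0,0], jaw=[0,0,0])

```text
time: 11.15
tool_pos: [0.575, -0.336, 0.0744]
ee_rot: [180.0, -0.1, 163.4]
force: [0.3, 0.4, 0.3]
finger_gap: 0.0498
grip_force: 25.0
```

```bash
python3 - <<'E'
from jp import *
a=grab('scene');b=grab('top');s=read_state();print(s['tool_pos'],s['ee_rot'],j(s['tool_pos'][:2]*1000),s['finger_gap'])
c=np.hstack([cv2.resize(a['image'][165:305,270:370],None,fx=4,fy=4,interpolation=2),cv2.resize(b['image'][165:305,250:350],None,fx=4,fy=4,interpolation=2)])
cv2.imwrite('pics/j1.png',c[...,::-1])
E
```

```text
[ 0.57563214 -0.3363018   0.07557481] [-1.79994882e+02  3.64470184e-02  1.63360414e+02] [  0.35687206 -63.28640865] 0.04990251119325024
```

View pics/j1.png

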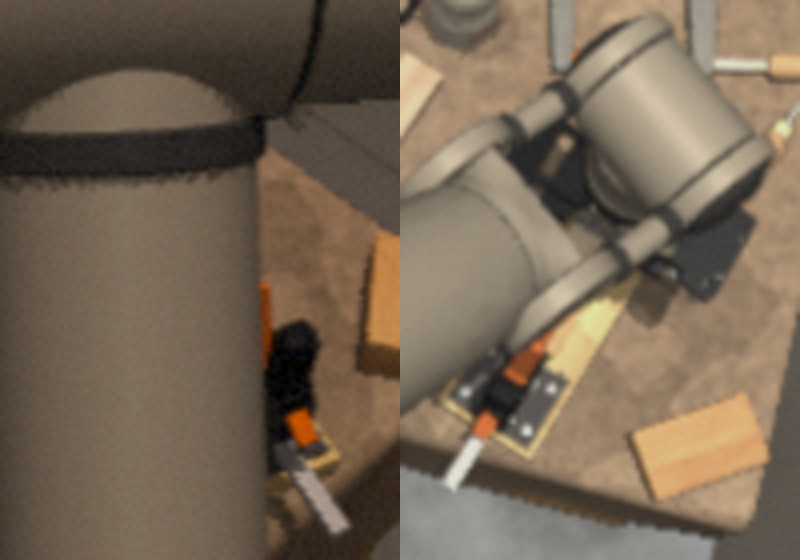

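The arm hides the blank in both views (the top view shows only the gripper body over the jig's far end). The reported pose, jig (0.4, −63) and yaw 163.4°, matches the plan, so I'll lower by feel.

Call:
carry_out(dp=[[0,-0.3,-25],[0,0,-17],[0,0,-8],[0,0,0]], roll=[0,0,0,0], jaw=[0,0,0,0])

```text
time: 11.75
tool_pos: [0.5753, -0.3367, 0.0247]
ee_rot: [180.0, -0.0, 163.3]
force: [-0.1, -0.2, -0.8]
finger_gap: 0.0494
grip_force: 25.0
```

Call:
carry_out(dp=[[0,0,-3],[0,0,-2],[0,0,0]], roll=[0,0,0], jaw=[0,0,0])

```text
time: 12.12
tool_pos: [0.5754, -0.3369, 0.0201]
ee_rot: [180.0, 0.0, 163.3]
force: [0.1, -0.3, -1.2]
finger_gap: 0.0499
grip_force: 25.0
```

Call:
carry_out(dp=[[3.8,-1.1,0],[3.8,-1.2,0],[3.8,-1.1,0],[0,0,0]], roll=[0,0,0,0], jaw=[0,0,0,0])

```text
time: 12.62
tool_pos: [0.5871, -0.3403, 0.02]
ee_rot: [180.0, 0.0, 163.3]
force: [-0.1, 0.3, -0.8]
finger_gap: 0.0498
grip_force: 25.0
```

Call:
carry_out(dp=[[3.8,-1.1,0],[3.8,-1.2,0],[0,0,0]], roll=[0,0,0], jaw=[0,0,0])

```text
time: 13.0
tool_pos: [0.5947, -0.3427, 0.02]
ee_rot: [-180.0, 0.0, 163.3]
force: [-0.1, 0.1, -1.3]
finger_gap: 0.0495
grip_force: 25.0
```

Call:
carry_out(dp=[[0,0,-1],[0,0,-0.6],[0,0,0],[0,0,0]], roll=[0,0,0,0], jaw=[0,0,0,0])

```text
time: 13.5
tool_pos: [0.5945, -0.3426, 0.0194]
ee_rot: [-180.0, 0.0, 163.3]
force: [-1.4, 0.9, 5.0]
finger_gap: 0.0501
grip_force: 25.0
```

Call:
carry_out(dp=[[0,0,0],[0,0,0],[0,0,0],[0,0,10],[0,0,40],[0,0,55],[0,0,30]], roll=[0,0,0,0,0,0,0], jaw=[0.5,0.5,0.5,0.5,1,1,1])

```text
time: 14.38
tool_pos: [0.5954, -0.3433, 0.1578]
ee_rot: [-179.9, 0.3, 163.3]
force: [0.2, -0.4, 0.1]
finger_gap: 0.0906
grip_force: 0.0
```

```bash
python3 -c "
from h import *
s=read_state();print(s['qpos'],s['tool_pos'],s['ee_rot'])"
```

```text
[-3.63478565e+01  3.88584694e+01  6.22016594e+01  3.41015183e-03
  7.86356725e+01 -1.09690697e+02] [ 0.59542625 -0.34326979  0.15784236] [-179.90065288    0.28753822  163.34242666]
```

Call:
carry_out(dp=[[-19.3,5.8,0],[-19.3,5.8,0],[-19.3,5.8,0],[-19.3,5.8,0],[-19.3,5.9,0],[-19.3,5.9,0],[-19.3,5.9,0],[-19.3,5.9,0],[-19,5.8,0],[0,0,0]], roll=[-0.1746,-0.1746,-0.1746,-0.1746,-0.1746,-0.1746,-0.1746,-0.1746,-0.174,0], jaw=[1,1,1,1,1,1,1,1,1,1])

```text
time: 15.62
tool_pos: [0.4205, -0.2899, 0.1544]
ee_rot: [179.9, 0.0, 73.4]
force: [0.5, 0.2, -0.7]
finger_gap: 0.0917
grip_force: 0.0
```

```bash
python3 - <<'E'
from jp import *
a=grab('scene');b=grab('top');s=read_state();print(s['tool_pos'],s['ee_rot'],j(s['tool_pos'][:2]*1000),s['finger_gap'])
c=np.hstack([cv2.resize(a['image'][165:305,270:370],None,fx=4,fy=4,interpolation=2),cv2.resize(b['image'][165:305,250:350],None,fx=4,fy=4,interpolation=2)])
cv2.imwrite('pics/j2.png',c[...,::-1])
E
```

```text
[ 0.42165841 -0.29042508  0.15416077] [1.79901855e+02 3.89854167e-02 7.35084537e+01] [ 0.16481595 97.37642476] 0.09142073254000212
```

View pics/j2.png

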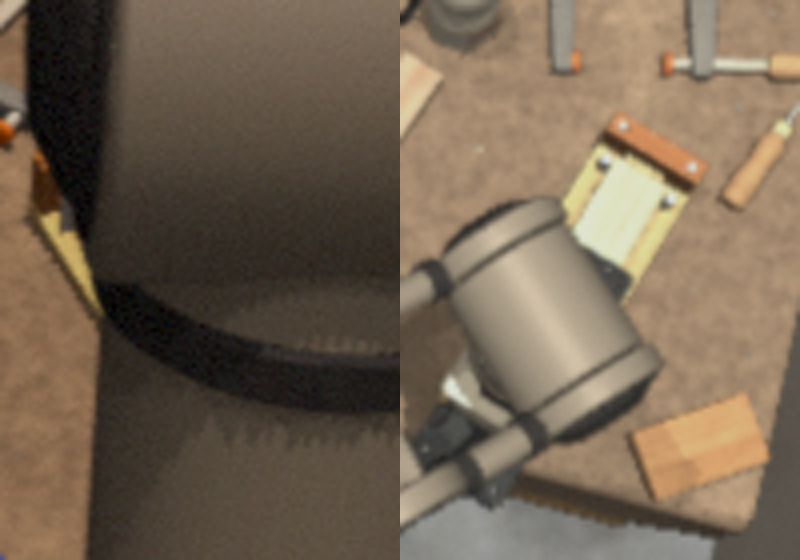

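The top view shows the blank lying between the pins (crop ~(625,200)), just short of the block at (655,150), and the gripper over the handle. Picture budget is spent, so from here I'll work on numbers only.

Call:
carry_out(dp=[[5.2,-1.5,0],[0,0,-20],[0,0,-25],[0,0,-15],[0,0,0]], roll=[0,0,0,0,0], jaw=[1,1,1,1,1], grip_force=40)

```text
time: 16.35
tool_pos: [0.4261, -0.2911, 0.0925]
ee_rot: [-179.9, -0.1, 73.4]
force: [-0.1, 0.6, 0.8]
finger_gap: 0.0915
grip_force: 0.0
```

```bash
cat > blank.py <<'E'
from jp import *
def blank():
    b=grab('top');W=cloud(b)*1000;z=W[...,2]
    q=(W[...,:2]-J)@R2; h=cv2.cvtColor(b['image'],cv2.COLOR_RGB2HSV).astype(int)
    m=(z>47)&(z<62)&(abs(q[...,0])<30)&(q[...,1]>-140)&(q[...,1]<-60)&(h[...,1]<105)
    p=q[m];mid=p[abs(p[:,0])<15]
    print('blank n',len(p),'front',np.percentile(mid[:,1],[0,2,5]).round(1),'xmean',p[:,0].mean().round(1))
    s=read_state();print('t',s['time'],'jig',j(s['tool_pos'][:2]*1000).round(2),'z',s['tool_pos'][2].round(4),'gap',round(s['finger_gap'],4),'grip',s['grip_force'],'F',s['force'].round(1), 'Fjig_y',round(float((R2.T@s['force'][:2])[1]),1))
blank()
E
python3 blank.py
```

```text
blank n 278 front [-135.5 -124.8 -121.5] xmean -3.0
t 16.4 jig [ 0.48 92.41] z 0.0934 gap 0.0921 grip 0.0 F [-0.3 -1.   0.4] Fjig_y -0.0
```

Call:
carry_out(dp=[[-4.4,1.3,0],[0,0,0],[0,0,0]], roll=[0,0,0], jaw=[0.8,0.65,0.65])

```text
time: 16.77
tool_pos: [0.4243, -0.2914, 0.0949]
ee_rot: [179.6, 0.1, 73.3]
force: [9.9, -1.1, -1.2]
finger_gap: 0.0761
grip_force: 4.3
```

Call:
carry_out(dp=[[0,0,0],[0,0,0],[0,0,0]], roll=[0,0,0], jaw=[0.3,0.3,0.3])

```text
time: 17.15
tool_pos: [0.4262, -0.2921, 0.0964]
ee_rot: [179.3, 0.1, 73.3]
force: [10.2, 0.8, 6.5]
finger_gap: 0.0599
grip_force: 5.2
```

Call:
carry_out(dp=[[0,0,0],[0,0,0],[0,0,0]], roll=[0,0,0], jaw=[-0.05,-0.05,-0.05])

```text
time: 17.52
tool_pos: [0.4262, -0.2926, 0.0967]
ee_rot: [179.3, 0.2, 73.3]
force: [9.1, -1.5, 8.0]
finger_gap: 0.0438
grip_force: 4.9
```

Call:
carry_out(dp=[[0,0,0],[0,0,0],[0,0,0]], roll=[0,0,0], jaw=[-0.19,-0.19,-0.19])

```text
time: 17.9
tool_pos: [0.4237, -0.2919, 0.0966]
ee_rot: [179.6, 0.2, 73.3]
force: [-2.2, 0.6, 14.5]
finger_gap: 0.0374
grip_force: 26.2
```

```bash
python3 blank.py
```

```text
blank n 277 front [-137.7 -124.4 -122.3] xmean -3.4
t 17.95 jig [-0.63 95.01] z 0.0966 gap 0.0374 grip 26.37749939924106 F [-1.1  1.4 13.7] Fjig_y 1.5
```

Call:
carry_out(dp=[[1.9,-0.6,0],[1.9,-0.5,0],[0,0,0],[0,0,0],[0,0,0]], roll=[0,0,0,0,0], jaw=[0.75,0.75,0.75,0.75,0.75])

```text
time: 18.58
tool_pos: [0.4253, -0.2909, 0.093]
ee_rot: [-179.9, -0.0, 73.3]
force: [1.5, -0.6, -2.1]
finger_gap: 0.0794
grip_force: 1.0
```

Call:
carry_out(dp=[[0,0,0],[0,0,0],[0,0,0],[0,0,0]], roll=[0,0,0,0], jaw=[-0.0,-0.0,-0.0,-0.0])

```text
time: 19.08
tool_pos: [0.4287, -0.2923, 0.0954]
ee_rot: [179.6, 0.1, 73.3]
force: [6.8, 0.7, 9.2]
finger_gap: 0.0476
grip_force: 6.7
```

Call:
carry_out(dp=[[0,0,0],[0,0,0],[0,0,0]], roll=[0,0,0], jaw=[-0.18,-0.18,-0.18])

```text
time: 19.45
tool_pos: [0.4239, -0.2908, 0.0952]
ee_rot: [-179.9, 0.0, 73.3]
force: [-11.0, 4.1, 18.9]
finger_gap: 0.0379
grip_force: 22.5
```

Call:
carry_out(dp=[[0,0,0],[0,0,0],[0,0,0],[0,0,0],[0,0,0],[0,0,0]], roll=[0,0,0,0,0,0], jaw=[0.85,0.85,0.85,0.85,0.85,0.85])

```text
time: 20.2
tool_pos: [0.4253, -0.291, 0.0932]
ee_rot: [-179.9, -0.0, 73.3]
force: [-0.2, 0.5, -0.1]
finger_gap: 0.0849
grip_force: 0.0
```

Call:
carry_out(dp=[[0,0,0],[0,0,0],[0,0,0],[0,0,0],[0,0,0]], roll=[0,0,0,0,0], jaw=[0.05,0.05,0.05,0.05,0.05])

```text
time: 20.82
tool_pos: [0.4292, -0.2927, 0.0957]
ee_rot: [179.5, 0.1, 73.3]
force: [8.8, 1.5, 7.7]
finger_gap: 0.0483
grip_force: 6.8
```

Call:
carry_out(dp=[[0,0,0],[0,0,0]], roll=[0,0], jaw=[-0.1,-0.1])

```text
time: 21.08
tool_pos: [0.4258, -0.2916, 0.0955]
ee_rot: [179.9, 0.1, 73.3]
force: [-4.0, 3.0, 16.8]
finger_gap: 0.0418
grip_force: 15.2
```

Call:
carry_out(dp=[[0,0,0],[0,0,0]], roll=[0,0], jaw=[-0.17,-0.17])

```text
time: 21.32
tool_pos: [0.4241, -0.2911, 0.0954]
ee_rot: [-179.9, 0.0, 73.3]
force: [-10.6, 3.1, 20.7]
finger_gap: 0.0388
grip_force: 22.5
```

```bash
python3 blank.py
```

```text
blank n 278 front [-136.3 -132.7 -127. ] xmean -3.2
t 21.375 jig [ 0.22 94.86] z 0.0954 gap 0.0385 grip 22.5285077188164 F [-11.1   3.4  19.5] Fjig_y 11.6
```

Call:
carry_out(dp=[[0,0,0],[0,0,0],[0,0,0],[0,0,7],[0,0,7],[0,0,0]], roll=[0,0,0,0,0,0], jaw=[0.85,0.85,0.85,0.85,0.85,0.85])

```text
time: 22.12
tool_pos: [0.4257, -0.2914, 0.1081]
ee_rot: [180.0, 0.0, 73.3]
force: [-0.4, 0.2, 0.6]
finger_gap: 0.0847
grip_force: 0.0
```

```bash
cat >> blank.py <<'E'
f=load('top'); h=cv2.cvtColor(f['image'],cv2.COLOR_RGB2HSV)
K=np.array([[f['fx'],0,f['cx']],[0,f['fy'],f['cy']],[0,0,1]],float)
pr=lambda x,y,z: cv2.projectPoints(np.array([[*(w(x,y)/1000),z/1000]]),f['rvec'],f['tvec'],K,None)[0].ravel()
# saturation profile along the centre line at blank-top height, averaged over x
ys=np.arange(-146,-104,2.)
m=np.array([[pr(x,y,54) for x in(-16,-8,0,8,16)] for y in ys]).astype(np.float32)
S=cv2.remap(h[...,1],m[...,0],m[...,1],cv2.INTER_LINEAR).mean(1)
print('sat',dict(zip(ys.astype(int).tolist(),S.astype(int).tolist())))
E
python3 blank.py
```

```text
blank n 303 front [-136.1 -129.  -127.2] xmean -3.4
t 22.175 jig [ 0.48 93.4 ] z 0.1078 gap 0.0846 grip 0.0 F [ 0.1 -1.  -0.2] Fjig_y -0.4
sat {-146: 142, -144: 142, -142: 141, -140: 138, -138: 127, -136: 110, -134: 89, -132: 72, -130: 59, -128: 45, -126: 37, -124: 35, -122: 35, -120: 35, -118: 35, -116: 35, -114: 36, -112: 36, -110: 36, -108: 37, -106: 37}
```

Call:
carry_out(dp=[[0,0,0],[0,0,0],[0,0,0],[0,0,0],[0,0,0]], roll=[0,0,0,0,0], jaw=[0.1,0.1,0.1,0.1,0.1])

```text
time: 22.8
tool_pos: [0.4301, -0.2928, 0.1098]
ee_rot: [179.4, 0.1, 73.3]
force: [11.0, 1.4, 7.8]
finger_gap: 0.0509
grip_force: 5.4
```

Call:
carry_out(dp=[[0,0,0],[0,0,0]], roll=[0,0], jaw=[0,0])

```text
time: 23.05
tool_pos: [0.428, -0.2922, 0.1096]
ee_rot: [179.6, 0.1, 73.3]
force: [3.8, 1.5, 12.5]
finger_gap: 0.0456
grip_force: 8.9
```

```bash
python3 blank.py
```

```text
blank n 326 front [-137.2 -136.2 -133.7] xmean -4.1
t 23.1 jig [ 0.25 90.83] z 0.1096 gap 0.0463 grip 8.634538547485135 F [ 4.   1.5 11.8] Fjig_y -3.4
sat {-146: 142, -144: 141, -142: 139, -140: 125, -138: 92, -136: 58, -134: 45, -132: 40, -130: 37, -128: 35, -126: 35, -124: 35, -122: 35, -120: 35, -118: 35, -116: 35, -114: 36, -112: 37, -110: 37, -108: 36, -106: 36}
```

Call:
carry_out(dp=[[0,0,0],[0,0,0]], roll=[0,0], jaw=[-0.05,-0.05])

```text
time: 23.35
tool_pos: [0.4268, -0.2919, 0.1095]
ee_rot: [179.8, 0.1, 73.3]
force: [-0.5, 3.2, 14.2]
finger_gap: 0.0438
grip_force: 10.5
```

```bash
python3 blank.py
```

```text
blank n 327 front [-138.3 -136.8 -135.3] xmean -3.9
t 23.4 jig [ 0.3  92.05] z 0.1095 gap 0.0438 grip 10.556658804416656 F [-0.9  2.8 14.7] Fjig_y 1.7
sat {-146: 142, -144: 141, -142: 136, -140: 114, -138: 76, -136: 48, -134: 41, -132: 37, -130: 35, -128: 35, -126: 35, -124: 35, -122: 36, -120: 35, -118: 35, -116: 35, -114: 36, -112: 36, -110: 36, -108: 36, -106: 35}
```

Call:
carry_out(dp=[[0,0,0],[0,0,0]], roll=[0,0], jaw=[-0.1,-0.1])

```text
time: 23.65
tool_pos: [0.4257, -0.2915, 0.1095]
ee_rot: [179.9, 0.1, 73.3]
force: [-4.8, 3.5, 17.3]
finger_gap: 0.0414
grip_force: 13.9
```

```bash
python3 blank.py
```

```text
blank n 337 front [-138.3 -137.  -135.2] xmean -4.1
t 23.7 jig [ 0.33 93.21] z 0.1094 gap 0.0413 grip 13.93859401345253 F [-3.6  3.6 17.2] Fjig_y 4.5
sat {-146: 142, -144: 141, -142: 135, -140: 113, -138: 76, -136: 49, -134: 41, -132: 37, -130: 35, -128: 35, -126: 34, -124: 35, -122: 35, -120: 35, -118: 35, -116: 36, -114: 37, -112: 37, -110: 36, -108: 36, -106: 35}
```

Call:
carry_out(dp=[[0,0,0],[0,0,0]], roll=[0,0], jaw=[-0.14,-0.14])

```text
time: 23.95
tool_pos: [0.4248, -0.2912, 0.1095]
ee_rot: [-180.0, 0.0, 73.3]
force: [-8.7, 4.3, 20.3]
finger_gap: 0.0396
grip_force: 17.4
```

Call:
carry_out(dp=[[0,0,0],[0,0,0]], roll=[0,0], jaw=[-0.175,-0.175])

```text
time: 24.2
tool_pos: [0.424, -0.2909, 0.1094]
ee_rot: [-179.9, 0.0, 73.3]
force: [-11.5, 4.5, 21.1]
finger_gap: 0.0381
grip_force: 19.4
```

```bash
python3 blank.py
```

```text
blank n 331 front [-138.7 -135.8 -132.8] xmean -3.5
t 24.25 jig [ 0.34 94.95] z 0.1094 gap 0.0381 grip 19.352969939354807 F [-10.9   4.9  21.9] Fjig_y 11.9
sat {-146: 142, -144: 141, -142: 135, -140: 113, -138: 76, -136: 49, -134: 41, -132: 37, -130: 35, -128: 35, -126: 35, -124: 35, -122: 35, -120: 35, -118: 36, -116: 36, -114: 37, -112: 37, -110: 37, -108: 35, -106: 35}
```

Call:
carry_out(dp=[[0,0,0],[0,0,0],[0,0,0],[0,0,0],[0,0,0],[0,0,0]], roll=[0,0,0,0,0,0], jaw=[0.85,0.85,0.85,0.85,0.85,0.85])

```text
time: 25.0
tool_pos: [0.4253, -0.291, 0.1072]
ee_rot: [-179.9, -0.0, 73.3]
force: [0.4, 0.1, 0.3]
finger_gap: 0.0848
grip_force: 0.0
```

Call:
carry_out(dp=[[0,0,0],[0,0,0],[0,0,0],[0,0,0],[0,0,0]], roll=[0,0,0,0,0], jaw=[0.3,0.3,0.3,0.3,0.3])

```text
time: 25.62
tool_pos: [0.4257, -0.2915, 0.1076]
ee_rot: [180.0, 0.0, 73.3]
force: [2.2, -1.0, 2.6]
finger_gap: 0.0595
grip_force: 1.6
```

Call:
carry_out(dp=[[0,0,0],[0,0,0]], roll=[0,0], jaw=[0.2,0.2])

```text
time: 25.88
tool_pos: [0.4266, -0.2918, 0.1078]
ee_rot: [179.9, 0.0, 73.3]
force: [7.6, -2.0, 1.9]
finger_gap: 0.0552
grip_force: 3.3
```

Call:
carry_out(dp=[[0,0,0],[0,0,0]], roll=[0,0], jaw=[0.1,0.1])

```text
time: 26.12
tool_pos: [0.4277, -0.2921, 0.108]
ee_rot: [179.7, 0.0, 73.3]
force: [10.1, -1.7, 1.1]
finger_gap: 0.0506
grip_force: 5.1
```

```bash
python3 blank.py
```

```text
blank n 339 front [-137.8 -137.  -135.2] xmean -3.3
t 26.175 jig [ 0.23 91.08] z 0.108 gap 0.0507 grip 5.1211385149508715 F [10.2 -2.4  1.5] Fjig_y -10.5
sat {-146: 142, -144: 141, -142: 135, -140: 113, -138: 76, -136: 49, -134: 42, -132: 37, -130: 35, -128: 34, -126: 35, -124: 35, -122: 36, -120: 35, -118: 35, -116: 35, -114: 37, -112: 37, -110: 37, -108: 36, -106: 35}
```

Call:
carry_out(dp=[[0,0,0],[0,0,0]], roll=[0,0], jaw=[0.04,0.04])

```text
time: 26.42
tool_pos: [0.428, -0.2923, 0.1082]
ee_rot: [179.7, 0.1, 73.3]
force: [10.7, -1.6, 1.5]
finger_gap: 0.0481
grip_force: 5.5
```

Call:
carry_out(dp=[[0,0,0],[0,0,0]], roll=[0,0], jaw=[-0.02,-0.02])

```text
time: 26.68
tool_pos: [0.4274, -0.2921, 0.1084]
ee_rot: [179.7, 0.1, 73.3]
force: [7.3, -1.6, 3.9]
finger_gap: 0.0449
grip_force: 8.7
```

```bash
python3 blank.py|sed -n 2p
```

```text
t 26.725 jig [ 0.24 91.4 ] z 0.1083 gap 0.0451 grip 8.70037424043403 F [ 7.4 -0.5  4.6] Fjig_y -7.3
```

Call:
carry_out(dp=[[0,0,0],[0,0,0]], roll=[0,0], jaw=[-0.06,-0.06])

```text
time: 26.98
tool_pos: [0.4266, -0.2918, 0.1083]
ee_rot: [179.8, 0.0, 73.3]
force: [4.4, -0.8, 6.8]
finger_gap: 0.0433
grip_force: 11.0
```

```bash
python3 blank.py|sed -n 2p
```

```text
t 27.025 jig [ 0.26 92.31] z 0.1083 gap 0.0432 grip 10.639058947563171 F [ 4.5 -1.3  6.4] Fjig_y -4.7
```

Call:
carry_out(dp=[[0,0,0],[0,0,0]], roll=[0,0], jaw=[-0.11,-0.11])

```text
time: 27.28
tool_pos: [0.4255, -0.2914, 0.1082]
ee_rot: [180.0, 0.0, 73.3]
force: [-0.7, -0.4, 8.6]
finger_gap: 0.0413
grip_force: 15.6
```

```bash
python3 blank.py|sed -n 2p
```

```text
t 27.325 jig [ 0.28 93.47] z 0.1082 gap 0.041 grip 15.624768733978271 F [-0.7  0.4  9.4] Fjig_y 0.8
```

Call:
carry_out(dp=[[0,0,0],[0,0,0]], roll=[0,0], jaw=[-0.15,-0.15])

```text
time: 27.58
tool_pos: [0.4246, -0.2912, 0.1082]
ee_rot: [-179.9, 0.0, 73.3]
force: [-4.1, 0.9, 11.6]
finger_gap: 0.0393
grip_force: 18.7
```

```bash
python3 blank.py
```

```text
blank n 336 front [-137.4 -136.6 -134.6] xmean -3.4
t 27.625 jig [ 0.31 94.41] z 0.1082 gap 0.0392 grip 18.734870553016663 F [-3.8  1.  10.5] Fjig_y 3.9
sat {-146: 141, -144: 141, -142: 135, -140: 112, -138: 76, -136: 49, -134: 41, -132: 37, -130: 35, -128: 35, -126: 35, -124: 35, -122: 35, -120: 35, -118: 36, -116: 36, -114: 37, -112: 37, -110: 36, -108: 35, -106: 35}
```

```bash
cat > bar.py <<'E'
from jp import *
f=load('top')
K=np.array([[f['fx'],0,f['cx']],[0,f['fy'],f['cy']],[0,0,1]],float)
ys=np.arange(110,194,3.)
P=np.array([[cv2.projectPoints(np.array([[*(w(x,y)/1000),.048]]),f['rvec'],f['tvec'],K,None)[0].ravel() for x in(-2,0,2)] for y in ys]).astype(np.float32)
i0=cv2.resize(cv2.imread('pics/t0.png'),(512,384),interpolation=cv2.INTER_AREA)
now=np.ascontiguousarray(f['image'][...,::-1])
z=f['z_map']
for n,im in(('init',i0),('now',now)):
    print(n,[(int(y),v.astype(int).tolist()) for y,v in zip(ys,cv2.remap(im,P[...,0],P[...,1],1).mean(1))])
W=cloud(f)*1000
print([int(W[int(round(v)),int(round(u)),2]) if W[int(round(v)),int(round(u)),2]==W[int(round(v)),int(round(u)),2] else -1 for u,v in P[:,1]])
E
python3 bar.py
```

```text
init [(110, [39, 56, 79]), (113, [46, 87, 141]), (116, [58, 113, 189]), (119, [64, 122, 208]), (122, [66, 126, 213]), (125, [65, 125, 214]), (128, [71, 125, 208]), (131, [103, 138, 194]), (134, [164, 174, 190]), (137, [209, 210, 208]), (140, [220, 219, 215]), (143, [222, 221, 217]), (146, [222, 221, 216]), (149, [222, 221, 216]), (152, [220, 219, 215]), (155, [222, 221, 216]), (158, [221, 219, 215]), (161, [220, 220, 215]), (164, [221, 220, 215]), (167, [221, 219, 216]), (170, [219, 217, 214]), (173, [219, 217, 213]), (176, [207, 205, 201]), (179, [172, 173, 170]), (182, [139, 142, 141]), (185, [133, 136, 135]), (188, [134, 137, 137]), (191, [135, 137, 138])]
now [(110, [132, 154, 164]), (113, [131, 152, 162]), (116, [116, 135, 144]), (119, [89, 103, 109]), (122, [68, 79, 83]), (125, [55, 61, 63]), (128, [46, 46, 48]), (131, [44, 44, 45]), (134, [45, 48, 48]), (137, [47, 49, 52]), (140, [45, 48, 51]), (143, [46, 49, 52]), (146, [54, 60, 64]), (149, [69, 79, 85]), (152, [86, 100, 107]), (155, [96, 112, 120]), (158, [104, 120, 131]), (161, [110, 128, 138]), (164, [114, 132, 143]), (167, [118, 137, 148]), (170, [122, 141, 153]), (173, [124, 145, 157]), (176, [127, 146, 160]), (179, [127, 147, 159]), (182, [124, 143, 155]), (185, [118, 137, 148]), (188, [107, 123, 134]), (191, [101, 114, 122])]
[291, 297, 297, 286, 265, 236, 234, 239, 236, 236, 501, 505, 505, 537, 544, 550, 549, 552, 555, 555, 557, 559, 561, 561, 561, 562, 563, 561]
```

Call:
carry_out(dp=[[0,0,0],[0,0,0],[0,0,0],[0,0,0],[0,0,0],[0,0,30],[0,0,30],[0,55,0],[0,60,0],[0,60,0]], roll=[0,0,0,0,0,0,0,0,0,0], jaw=[0.85,0.85,0.85,0.85,0.85,0.85,0.85,0.85,0.85,0.85])

```text
time: 28.88
tool_pos: [0.4249, -0.1146, 0.1674]
ee_rot: [-180.0, -0.0, 73.3]
force: [0.0, 0.3, -0.0]
finger_gap: 0.0849
grip_force: 0.0
```

Call:
carry_out(dp=[[0,60,0],[0,45,0],[0,0,0]], roll=[0,0,0], jaw=[0.85,0.85,0.85])

```text
time: 29.25
tool_pos: [0.4248, -0.0086, 0.1675]
ee_rot: [-179.9, -0.0, 73.6]
force: [0.2, 0.0, -0.0]
finger_gap: 0.0851
grip_force: 0.0
```

```bash
python3 - <<'E'
from jp import *
s=read_state();print(s['tool_pos'],s['finger_gap'])
f=grab('top');np.savez('rel1.npz',**f)
K=np.array([[f['fx'],0,f['cx']],[0,f['fy'],f['cy']],[0,0,1]],float)
def prof(im,ys,z):
    P=np.array([[cv2.projectPoints(np.array([[*(w(x-.7,y)/1000),z]]),f['rvec'],f['tvec'],K,None)[0].ravel() for x in(-2,0,2)] for y in ys]).astype(np.float32)
    return [(float(y),v.astype(int).tolist()) for y,v in zip(ys,cv2.remap(im,P[...,0],P[...,1],1).mean(1))]
i0=cv2.resize(cv2.imread('pics/t0.png'),(512,384),interpolation=cv2.INTER_AREA)
now=np.ascontiguousarray(f['image'][...,::-1])
print('init foot',prof(i0,np.arange(-22,42,2.),.047));print('now foot',prof(now,np.arange(-62,10,2.),.047))
print('init end',prof(i0,np.arange(172,186,2.),.048));print('now end',prof(now,np.arange(118,160,2.),.048))
E
```

```text
[ 0.42477237 -0.00861823  0.16747974] 0.08510987548996213
init foot [(-22.0, [146, 209, 219]), (-20.0, [145, 208, 219]), (-18.0, [143, 206, 217]), (-16.0, [136, 196, 209]), (-14.0, [122, 174, 188]), (-12.0, [103, 142, 154]), (-10.0, [88, 113, 121]), (-8.0, [93, 107, 113]), (-6.0, [122, 132, 137]), (-4.0, [150, 161, 166]), (-2.0, [168, 181, 188]), (0.0, [172, 191, 200]), (2.0, [174, 194, 204]), (4.0, [174, 193, 203]), (6.0, [176, 194, 203]), (8.0, [175, 194, 203]), (10.0, [173, 193, 204]), (12.0, [164, 187, 206]), (14.0, [145, 176, 209]), (16.0, [115, 158, 212]), (18.0, [88, 142, 213]), (20.0, [74, 134, 213]), (22.0, [70, 132, 214]), (24.0, [68, 131, 214]), (26.0, [68, 131, 212]), (28.0, [68, 131, 211]), (30.0, [68, 131, 211]), (32.0, [68, 130, 212]), (34.0, [69, 131, 212]), (36.0, [67, 128, 210]), (38.0, [65, 125, 207]), (40.0, [63, 121, 206])]
now foot [(-62.0, [206, 228, 224]), (-60.0, [208, 228, 224]), (-58.0, [208, 228, 224]), (-56.0, [207, 228, 224]), (-54.0, [203, 225, 222]), (-52.0, [193, 218, 215]), (-50.0, [171, 195, 192]), (-48.0, [132, 152, 149]), (-46.0, [93, 106, 106]), 
[... 697 characters left out ...]
 215, 211]), (174.0, [217, 215, 211]), (176.0, [208, 206, 201]), (178.0, [186, 186, 182]), (180.0, [159, 160, 157]), (182.0, [140, 142, 141]), (184.0, [134, 137, 136])]
now end [(118.0, [63, 122, 207]), (120.0, [65, 126, 215]), (122.0, [66, 128, 216]), (124.0, [67, 129, 217]), (126.0, [68, 128, 216]), (128.0, [73, 129, 213]), (130.0, [90, 134, 204]), (132.0, [123, 148, 192]), (134.0, [156, 167, 185]), (136.0, [170, 175, 181]), (138.0, [151, 157, 162]), (140.0, [116, 128, 140]), (142.0, [102, 122, 140]), (144.0, [101, 126, 149]), (146.0, [99, 123, 146]), (148.0, [89, 111, 131]), (150.0, [75, 94, 111]), (152.0, [61, 76, 89]), (154.0, [51, 63, 73]), (156.0, [47, 57, 66]), (158.0, [47, 56, 66])]
```

Measured along the clamp line, the sleeve advanced 41.9 mm and the foot 35.0 mm, so the foot is about 6.9 mm in. The blank is home. Another 3 mm of bar is needed, so back to the trigger.

Call:
carry_out(dp=[[0,-55,0],[0,-60,0],[0,-60,0],[0,-60,0],[0,-45,0],[0,0,0],[0,0,-30],[0,0,-30],[0,0,0]], roll=[0,0,0,0,0,0,0,0,0], jaw=[0.9,0.9,0.9,0.9,0.9,0.9,0.9,0.9,0.85])

```text
time: 30.42
tool_pos: [0.4239, -0.2899, 0.1057]
ee_rot: [-179.7, -0.1, 73.3]
force: [0.3, 0.3, -0.0]
finger_gap: 0.0852
grip_force: 0.0
```

Call:
carry_out(dp=[[0,0,0],[0,0,0],[0,0,0]], roll=[0,0,0], jaw=[0.55,0.55,0.55])

```text
time: 30.8
tool_pos: [0.427, -0.292, 0.109]
ee_rot: [179.8, 0.1, 73.3]
force: [4.1, -1.4, 2.5]
finger_gap: 0.071
grip_force: 1.8
```

Call:
carry_out(dp=[[0,0,0],[0,0,0]], roll=[0,0], jaw=[0.4,0.4])

```text
time: 31.05
tool_pos: [0.426, -0.2917, 0.1079]
ee_rot: [179.9, 0.0, 73.3]
force: [3.6, -1.0, 2.7]
finger_gap: 0.0646
grip_force: 1.7
```

Call:
carry_out(dp=[[0,0,0],[0,0,0]], roll=[0,0], jaw=[0.3,0.3])

```text
time: 31.3
tool_pos: [0.4268, -0.2919, 0.108]
ee_rot: [179.8, 0.0, 73.3]
force: [6.6, -1.1, 3.6]
finger_gap: 0.0604
grip_force: 3.3
```

Call:
carry_out(dp=[[0,0,0],[0,0,0]], roll=[0,0], jaw=[0.2,0.2])

```text
time: 31.55
tool_pos: [0.4278, -0.2923, 0.1082]
ee_rot: [179.7, 0.1, 73.3]
force: [9.6, -1.8, 1.6]
finger_gap: 0.0552
grip_force: 5.1
```

Call:
carry_out(dp=[[0,0,0],[0,0,0]], roll=[0,0], jaw=[0.12,0.12])

```text
time: 31.8
tool_pos: [0.4287, -0.2926, 0.1084]
ee_rot: [179.6, 0.1, 73.3]
force: [13.4, -2.1, 1.3]
finger_gap: 0.0515
grip_force: 6.6
```

Call:
carry_out(dp=[[0,0,0],[0,0,0]], roll=[0,0], jaw=[0.06,0.06])

```text
time: 32.05
tool_pos: [0.429, -0.2927, 0.1086]
ee_rot: [179.5, 0.1, 73.3]
force: [14.0, -2.6, 1.9]
finger_gap: 0.049
grip_force: 6.8
```

```bash
python3 blank.py|sed -n 2p
```

```text
t 32.1 jig [ 0.11 89.68] z 0.1086 gap 0.0489 grip 6.810525208711624 F [13.9 -3.1  2.9] Fjig_y -14.2
```

Call:
carry_out(dp=[[0,0,0],[0,0,0]], roll=[0,0], jaw=[0.02,0.02])

```text
time: 32.35
tool_pos: [0.4284, -0.2925, 0.1088]
ee_rot: [179.6, 0.1, 73.3]
force: [10.2, -1.8, 5.1]
finger_gap: 0.047
grip_force: 10.3
```

```bash
python3 blank.py|sed -n 2p
```

```text
t 32.4 jig [ 0.13 90.39] z 0.1088 gap 0.0469 grip 10.32106603262946 F [10.2 -0.6  5.7] Fjig_y -9.9
```

Call:
carry_out(dp=[[0,0,0],[0,0,0]], roll=[0,0], jaw=[-0.03,-0.03])

```text
time: 32.65
tool_pos: [0.4272, -0.2921, 0.1087]
ee_rot: [179.7, 0.1, 73.3]
force: [6.1, -0.1, 8.1]
finger_gap: 0.0445
grip_force: 13.2
```

Call:
carry_out(dp=[[0,0,0],[0,0,0],[0,0,0]], roll=[0,0,0], jaw=[-0.07,-0.07,-0.07])

```text
time: 33.02
tool_pos: [0.4263, -0.2919, 0.1087]
ee_rot: [179.8, 0.1, 73.3]
force: [2.8, -0.3, 10.3]
finger_gap: 0.0432
grip_force: 15.1
```

```bash
python3 blank.py; python3 - <<'E'
from jp import *
# is the sleeve/foot visible now?
f=load('top');K=np.array([[f['fx'],0,f['cx']],[0,f['fy'],f['cy']],[0,0,1]],float)
ys=np.arange(-62,10,4.)
P=np.array([cv2.projectPoints(np.array([[*(w(-.7,y)/1000),.047]]),f['rvec'],f['tvec'],K,None)[0].ravel() for y in ys]).astype(np.float32)[:,None]
print(cv2.remap(np.ascontiguousarray(f['image'][...,::-1]),P[...,0],P[...,1],1)[:,0].tolist())
f=grab('scene');K=np.array([[f['fx'],0,f['cx']],[0,f['fy'],f['cy']],[0,0,1]],float)
P=np.array([cv2.projectPoints(np.array([[*(w(-.7,y)/1000),.047]]),f['rvec'],f['tvec'],K,None)[0].ravel() for y in ys]).astype(np.float32)[:,None]
print(cv2.remap(np.ascontiguousarray(f['image'][...,::-1]),P[...,0],P[...,1],1)[:,0].tolist())
E
```

```text
blank n 339 front [-137.3 -136.3 -133.2] xmean -3.5
t 33.075 jig [ 0.12 92.51] z 0.1086 gap 0.0426 grip 15.11408418416977 F [ 3.3  0.6 10.3] Fjig_y -3.0
sat {-146: 142, -144: 141, -142: 134, -140: 112, -138: 75, -136: 49, -134: 41, -132: 37, -130: 35, -128: 35, -126: 35, -124: 35, -122: 35, -120: 35, -118: 35, -116: 35, -114: 37, -112: 37, -110: 37, -108: 36, -106: 35}
[[205, 227, 223], [206, 227, 223], [202, 225, 221], [169, 192, 188], [89, 101, 100], [62, 65, 65], [71, 75, 78], [84, 95, 101], [97, 112, 121], [108, 125, 135], [116, 134, 146], [121, 141, 154], [127, 147, 160], [132, 153, 166], [135, 157, 169], [137, 159, 173], [140, 162, 177], [144, 167, 181]]
[[14, 13, 16], [15, 10, 18], [22, 20, 22], [16, 14, 19], [22, 23, 26], [21, 19, 21], [22, 24, 24], [19, 21, 22], [22, 23, 23], [17, 18, 16], [20, 23, 27], [21, 23, 25], [28, 29, 29], [27, 28, 32], [27, 30, 34], [33, 36, 43], [36, 46, 54], [46, 54, 62]]
```

Dead reckoning puts the foot at about 10 mm (6.9 + 0.48 × 6.5). Trigger force at the same trigger position on earlier strokes gives about 9.8 mm. The blank has not moved since reaching home, so I'm handing in.

```bash
python3 -c "
from plant import *
print(close_job())"
```

```text
the job is handed in; nothing more can be done
None
```

I handed the job in at about 33 s of the 61 s allowed: the blank is home against the bush block and the trigger is still held squeezed, with the foot an estimated 10 mm into its sleeve (final depth inferred from trigger travel and force, not measured); no verdict came back.

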